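Shut and lock the control unit's access cover with its quarter-turn stud

ROBOT

A 6-joint arm with a two-finger parallel gripper is mounted at the origin on the work surface. World frame = base frame: x ahead of the robot, y to its left, z up, the work surface at z = 0. Lengths are in m, angles in rad, forces in N, time in s.
With the tool pointing down it reaches from about 0.325 to 0.85 m from the base axis. Payload 4.4 kg.
Tool frame: the origin (TCP) lies between the finger pads; the fingertips stand 17 mm ahead of it and the grasp point (between the pads) lies 2 mm behind it (robot.tips_ahead is the distance from the TCP to the fingertips, in m); z points along the fingers, y is the line along which they close (so a half turn about z gives the same grasp; the last joint's range is limited). The gripper opens to 94 mm and grips with 3 to 60 N. Pads are 16 mm wide; open, the fingers measure 119 mm over their backs; the gripper's body (75 mm by 177 mm) begins 78 mm behind the grasp point.
Start: joints at [-1.317, 0.207, 1.542, -0, 1.393, -0.15], TCP at [0.226, -0.529, 0.222] pointing down, gripper open.
Joint ranges: [-2.73, 2.73], [-0.86, 2.22], [0.23, 2.46], [-1.11, 4.25], [0.08, 2.63], [-2.82, 2.82]. Speed limits (rad/s): [2.79, 2.79, 3.14, 3.14, 3.14, 3.14].

INTERFACE

Orientations are given as a 3x3 rotation matrix whose columns are the frame's x, y, z axes.
In Python, from station import robot gives the robot as it stands. The module is installed in compiled form; this text tells all that it offers.
- The arm moves only by the tool arm_command, never from a script. Its argument "moves" is a list of rows, each an object of numbers: "claw": the opening in per cent of the stroke, from 0 (shut) to 100 (fully open); "tx", "ty", "tz": the shift along the tool's x, y, z in m; "roll": the turn about the tool's z in degrees. A call has 1 to 20 rows; each row shifts and turns the commanded pose from where the row before left it, along the tool's axes as they then stand; what a row does not reach is not made up. A row lasts 1/8 s, in which the tool goes at most 62.5 mm and 10.7 degrees, less where a joint would pass 70% of its speed; a pose out of reach is approached as far as the arm can. A call is refused whole if a number of a shift passes 0.0625 or a number of a turn 10.7, either way. A call with a gripper value outside its range is refused whole. The fingers move at their own pace and stop on an object; the grip force is fixed at half the most. Time passes only in rows, so rows that do not move let the fingers close. It gives the time, the measured TCP pose, the force, the opening and the grip force at its end, in the units of the state.
- robot.get_obs(): the state, without advancing time (a new reading comes with each control period).
- robot.get_image(name): name is "scene" or "top" or "wrist"; returns a dict with "frame" (384x512x3 uint8, red, green, blue), "mtx" (3x3 intrinsics, pixels), "position" and "rotation" of the camera in the world. Camera axes: x right, y down, z forward; pixel columns grow to the right and rows downward; lengths in m; the calibration is good to about 2 mm. A picture is of the moment at which its call begins. There is no depth.
- robot.close_job(): hands the job in; it is judged then, once.
The state is a dict: "time": time; "joint_positions": joint angles; "qvel": joint speeds; "effort": joint torques, N m; "eef_pos": TCP position; "orientation": TCP orientation; "contact_force": force on the tool from outside, world axes, zero at the start; "torque": the same for the moment, N m; "width": opening from 0.0 (shut) to 1.0 (fully open); "grip_force": force on a finger pad.
Only numpy, scipy, OpenCV 4.12 (cv2) and the standard library are available. Lean on these libraries where they do the work, as an engineer would, in place of code of your own. Each camera call takes 0.05 s, during which the arm holds its last target. There are 200 camera calls.

TASK

Slide the control unit's access cover shut against its springy seal, feel for the slot under it with the cover's stud, push the stud in and turn it a quarter turn clockwise so that it locks and holds the cover shut, then let go. Do it by feel, without forcing the stud against its receptacle, and leave the things standing around where they are.

Things in the scene. Friction and masses are not known exactly. Their poses are not given: they have to be found in the camera images.
- unit: White bench control unit, fixed. Origin on the bench under the middle of the cover's track; x = the cover's closing direction, y left, z up. 260 mm long (x -130 to 130), 230 mm wide (y -145 to 85); walls and the -y side ledge 86 to 90 mm high. An open bay in its top (x -20 to 122, y -66 to 66) is closed by the cover.
- seal_face (a point): Fixed point where the cover's leading edge first touches the rubber seal bar at the bay's far end: x 100, y 0, z 86 mm of the unit, axes as the unit's. The seal yields at 0.6 N per mm and pushes an unlocked cover back open.
- cover (a joint): How far the flat aluminium cover (130 x 130 x 4 mm, top 88 mm above the bench, about 0.25 kg) is open, in m along the unit's -x: 0 = leading edge just touches the seal, negative = seal squeezed (at most -0.016). About 1 N of friction. Starts 0.045 to 0.08.
- wing (a point): Centre of the wing of the stud standing on the cover, at x = 75 mm minus the opening, y 0 of the unit: a steel bar 30 mm long (its y axis), 10 wide, 24 tall (z up). Stud up: wing underside 18 mm, centre 30 mm above the cover's top (118 mm above the bench), only the thin shank between. Moving the gripped wing moves the cover.
- stud (a joint): Turn of the stud in rad, growing clockwise seen from above: 0 = wing and key across the cover's travel (along the unit's y), as the key enters its slot; pi/2 = wing along the travel, locked. Limits -0.5 and 1.62. Starts between -0.3 and 0.3. Slight friction.
- key (a point): Centre of the stud's cross key under the cover, 36.5 mm below the wing's centre: 18 mm along the wing, 4 wide, 4 high; 81.5 mm above the bench when the stud is up. A spring lifts the stud: 2 N at the start of the push, 0.5 N more per mm, 9 N at 14 mm. Pushed in off the slot the key rests on the receptacle's top after 1.5 mm.
- insert: Steel base of the receptacle on the bay floor, 46 x 50 x 3 mm, origin at its underside's centre: x 82.5, y 0, z 60 mm of the unit. It carries the receptacle, a steel block 30 x 36 mm with a slot in its top. The block sits stiffly up to 6 mm off the base's centre, either way along the cover's travel; across it is centred.
- slot (a point): Nominal centre of the slot's mouth, 18 mm above the insert's origin (cover at about -0.0075); the true slot is up to 6 mm off along the travel, unmeasured: feel for it. Slot 6 mm along the travel x 21 mm across. Key clear to turn 11.5 mm down, solid floor at 14 mm; near pi/2 (within 0.15) it springs up into a pocket, to 9.5 mm, and holds.
- beaker: clear open beaker, 68 mm across, 85 mm tall, beside the unit's left (+y) wall. Bystander; origin at the centre of its underside.
- vial: small amber jar, 28 mm across, 45 mm tall, standing on the unit's side ledge. Bystander; origin at the centre of its underside.
- mortar: white bowl mortar with its pestle leaning in it, 124 mm across, to the right (-y) of the unit. Bystander; origin at the centre of its underside.
- spoon: blue plastic spoon 140 mm long lying left of the unit. Bystander.
- dropper: blue bottle, 36 mm across, 75 mm tall, beyond the unit. Bystander; origin at the centre of its underside.
- mould: grey divided mould tray 100 x 70 x 18 mm, beyond the unit. Bystander; origin at the centre of its underside.

How it is judged:
By the outcome, as a careful person would: the job done as asked, in the order asked, and still so for the second after the job is handed in, with the robot touching nothing.
It also fails if it takes over 72 s, if anything falls off the work surface, if the arm or the gripper's body presses on something with over 40 N, if the wrist force passes 120 N, or if a joint passes its speed limit or range.

## Working session

There is one attempt and no reset: what is moved stays moved. The work goes in short steps, Python scripts to look and compute and a tool call to move; the robot and the scene stay as the last step left them, time stands still between calls to the robot, and variables do not carry over. Pictures are saved under pics/ and viewed, at most 10 in all, crops included, and the job is handed in when it is done.

Besides the shell and the picture viewer there is one more tool, called as name(argument=value, ...), one argument or row to a line, values as JSON. arm_command: Moves the arm, as the interface text tells. Its arguments: {"type":"object","properties":{"moves":{"type":"array","items":{"type":"object","properties":{"claw":{"type":"number"},"tx":{"type":"number"},"ty":{"type":"number"},"tz":{"type":"number"},"roll":{"type":"number"}}}}},"required":["moves"]}

```bash
mkdir -p pics
cat > h.py <<'E'
import numpy as np, cv2
from station import robot
def grab(n,f):
    d=robot.get_image(n); cv2.imwrite('pics/'+f+'.png',cv2.cvtColor(np.array(d['frame']),cv2.COLOR_RGB2BGR))
    np.savez('pics/'+f+'.npz',mtx=d['mtx'],p=d['position'],R=d['rotation'],frame=d['frame'])
def ray(f,uv,z):
    d=np.load('pics/'+f+'.npz'); v=d['R']@np.linalg.solve(d['mtx'],[uv[0],uv[1],1.])
    return d['p']+v*(z-d['p'][2])/v[2]
def proj(f,P):
    d=np.load('pics/'+f+'.npz'); c=d['R'].T@(np.array(P)-d['p']); q=d['mtx']@c; return q[:2]/q[2]
E
python3 - <<'E'
from h import *
grab('top','top1');grab('scene','scene1')
o=robot.get_obs()
for k in o: print(k,np.round(o[k],4).tolist())
for f in('top1','scene1'):
    d=np.load(f'pics/{f}.npz');print(d['p'],d['mtx'][0],np.round(d['R'],3).tolist())
a=[cv2.imread(f'pics/{f}.png') for f in('top1','scene1')]
E
```

```text
time 0.1
joint_positions [-1.3175, 0.2073, 1.5427, -0.0, 1.3935, -0.1505]
qvel [0.0001, -0.0001, -0.0044, 0.0004, -0.0022, 0.0011]
effort [0.0003, -37.1861, -28.2292, 0.0701, 0.031, -0.0]
eef_pos [0.2257, -0.5281, 0.2214]
orientation [[0.9196, 0.3929, -0.0005], [0.3929, -0.9196, 0.0019], [0.0003, -0.002, -1.0]]
contact_force [1.0297, -0.0089, -0.0051]
torque [0.0402, -0.0274, -0.0233]
grip_force 0.0
width 1.0012
[ 0.52619755 -0.00102796  0.84159702] [359.10541698   0.         252.36565421] [[-0.011, -0.997, 0.074], [-1.0, 0.012, 0.007], [-0.008, -0.074, -0.997]]
[ 1.00662137 -0.51673143  0.50891878] [354.30860613   0.         254.05824616] [[0.766, 0.337, -0.548], [0.643, -0.392, 0.657], [0.007, -0.856, -0.517]]
```

View pics/top1.png

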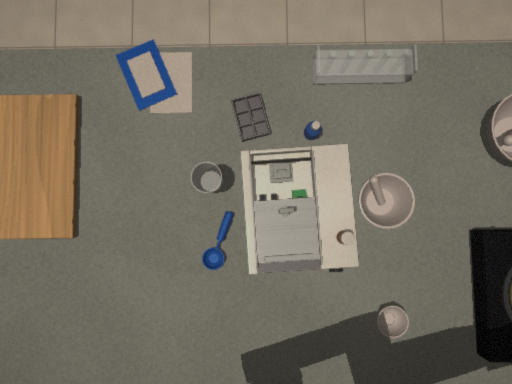

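View pics/scene1.png

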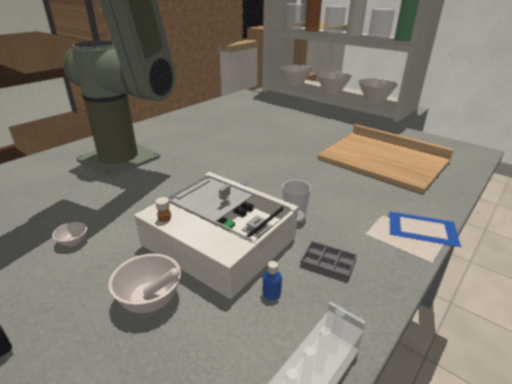

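The top view shows the unit around (300,208), with the cover's wing near (288,211), the receptacle at (281,172) and the vial at (347,237). The cover closes toward the image top, which is world +x. I'll enlarge the unit next.

Run:
```python
from h import *
im=cv2.imread('pics/top1.png')[138:282,232:372]
cv2.imwrite('pics/c1.png',cv2.resize(im,None,fx=4.1,fy=4.1,interpolation=cv2.INTER_CUBIC))
```

```text
(no output)
```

View pics/c1.png

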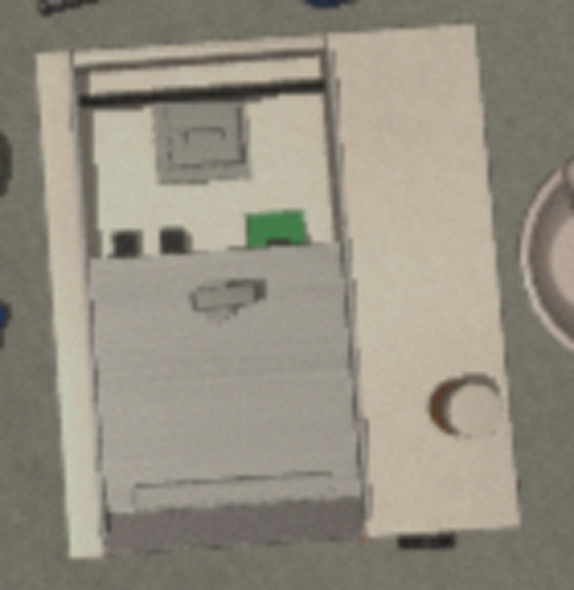

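Run:
```python
from h import *
px=lambda c:(c[0]/4.1-.5+.12+232,c[1]/4.1-.38+138)
g=lambda c,z:ray('top1',px(c),z)
TL,TR,BR,BL=[g(c,.088) for c in((37,53),(474,26),(519,525),(70,556))]
print(np.round([TL,TR,BR,BL],4))
print('lens',[np.linalg.norm(a-b) for a,b in((TL,BL),(TR,BR),(TL,TR),(BL,BR))])
ex=(TL-BL)+(TR-BR);ex/=np.linalg.norm(ex);ey=(TL-TR)+(BL-BR);
yaw=np.arctan2(ex[1],ex[0]);print('yaw',np.degrees(yaw),np.degrees(np.arctan2(-ey[0],ey[1])))
yaw=(yaw+np.arctan2(-ey[0],ey[1]))/2
c=(TL+TR+BR+BL)/4;R=np.array([[np.cos(yaw),-np.sin(yaw),0],[np.sin(yaw),np.cos(yaw),0],[0,0,1]])
o=c-R@[0,-.03,0];o[2]=0;print('origin',o,'yaw',np.degrees(yaw))
U=lambda p:np.round((R.T@(p-o))*1000,1)
print('cover edge',U(g((90,258),.088)),U(g((338,242),.088)))
print('seal',U(g((80,100),.086)),U(g((322,84),.086)))
w=[(192,294),(196,313),(265,282),(264,298)]
print('wing',[U(g(p,.13)) for p in w], np.mean([U(g(p,.13)) for p in w],0))
print('block',[U(g(p,.078)) for p in((168,110),(243,105),(243,163),(170,168))])
print('base',[U(g(p,.063)) for p in((155,107),(243,103),(250,178),(160,184))])
print('slot',U(g((204,132),.078)))
print('vial',U(g((473,406),.135)))
```

```text
[[ 0.6742  0.0281  0.088 ]
 [ 0.6855 -0.1982  0.088 ]
 [ 0.4302 -0.2131  0.088 ]
 [ 0.417   0.0137  0.088 ]]
lens [np.float64(0.25760990489543284), np.float64(0.25574499959624614), np.float64(0.2265974787760177), np.float64(0.2271216079415723)]
yaw 3.272919747438938 3.090901742797082
origin [ 0.55007481 -0.06243477  0.        ] yaw 3.1819107451180098
cover edge [21.1 63.2 88. ] [ 20.7 -64.1  88. ]
seal [103.3  62.9  86. ] [103.1 -62.7  86. ]
wing [array([ -1.9,  15.2, 130. ]), array([-11.2,  13.9, 130. ]), array([  1.5, -20.4, 130. ]), array([ -6.2, -19.3, 130. ])] [ -4.45  -2.65 130.  ]
block [array([96.2, 17.3, 78. ]), array([ 96.2, -22. ,  78. ]), array([ 65.7, -19.7,  78. ]), array([65.7, 18.5, 78. ])]
base [array([100.6,  23.3,  63. ]), array([ 99.5, -23.7,  63. ]), array([ 59.2, -24.4,  63. ]), array([59.2, 23.5, 63. ])]
slot [83.4 -0.6 78. ]
vial [ -64.1 -114.   135. ]
```

arm_command(
  moves=[
    {"claw": 40, "tx": 0.02, "ty": -0.013},
    {"claw": 40, "tx": 0.04, "ty": -0.025},
    {"claw": 40, "tx": 0.04, "ty": -0.025},
    {"claw": 40, "tx": 0.04, "ty": -0.025},
    {"claw": 40, "tx": 0.04, "ty": -0.025},
    {"claw": 40, "tx": 0.04, "ty": -0.025},
    {"claw": 40, "tx": 0.04, "ty": -0.025},
    {"claw": 40, "tx": 0.04, "ty": -0.025},
    {"claw": 40, "tx": 0.04, "ty": -0.025},
    {"claw": 40, "tx": 0.04, "ty": -0.025},
    {"claw": 40, "tx": 0.04, "ty": -0.025},
    {"claw": 40, "tx": 0.04, "ty": -0.025},
    {"claw": 40, "tx": 0.018, "ty": -0.014},
  ],
)

```text
invalid input
```

arm_command(
  moves=[
    {"roll": -9.6},
    {"roll": -9.6},
    {"roll": -9.6},
    {"roll": -9.6},
    {"roll": -9.6},
    {"roll": -9.6},
    {"roll": -9.6},
    {"roll": -9.6},
    {"roll": 0},
    {"roll": 0},
  ],
)

```text
invalid input
```

Run:
```python
from h import *
grab('wrist','w1')
o=robot.get_obs();print(o['eef_pos'],np.round(o['orientation'],3).tolist(),o['width'],o['contact_force'])
d=np.load('pics/w1.npz');print(d['p'],d['mtx'][0],np.round(d['R'],3).tolist())
```

```text
[ 0.22574489 -0.52820829  0.22157365] [[0.92, 0.393, -0.0], [0.393, -0.92, 0.002], [0.0, -0.002, -1.0]] 1.000568307205205 [0.38268421 0.40894873 0.77843399]
[ 0.29800231 -0.49770724  0.38433494] [286.31082392   0.         255.20300146] [[0.393, -0.885, -0.248], [-0.92, -0.379, -0.104], [-0.002, 0.269, -0.963]]
```

View pics/w1.png

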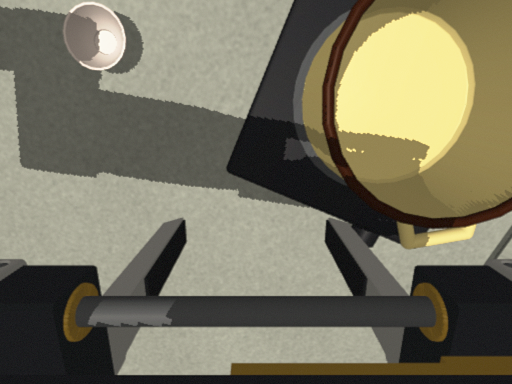

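The move was refused, so the arm is still at the start; the picture only shows the gripper over the stove side. The rows probably need all five numbers.

arm_command(
  moves=[
    {"claw": 40, "tx": 0.02, "ty": -0.013, "tz": 0, "roll": 0},
    {"claw": 40, "tx": 0.04, "ty": -0.025, "tz": 0, "roll": 0},
    {"claw": 40, "tx": 0.04, "ty": -0.025, "tz": 0, "roll": 0},
    {"claw": 40, "tx": 0.04, "ty": -0.025, "tz": 0, "roll": 0},
    {"claw": 40, "tx": 0.04, "ty": -0.025, "tz": 0, "roll": 0},
    {"claw": 40, "tx": 0.04, "ty": -0.025, "tz": 0, "roll": 0},
    {"claw": 40, "tx": 0.04, "ty": -0.025, "tz": 0, "roll": 0},
    {"claw": 40, "tx": 0.04, "ty": -0.025, "tz": 0, "roll": 0},
    {"claw": 40, "tx": 0.04, "ty": -0.025, "tz": 0, "roll": 0},
    {"claw": 40, "tx": 0.04, "ty": -0.025, "tz": 0, "roll": 0},
    {"claw": 40, "tx": 0.04, "ty": -0.025, "tz": 0, "roll": 0},
    {"claw": 40, "tx": 0.04, "ty": -0.025, "tz": 0, "roll": 0},
    {"claw": 40, "tx": 0.018, "ty": -0.014, "tz": 0, "roll": 0},
  ],
)

```text
time: 1.78
eef_pos: [0.547, -0.0595, 0.2223]
orientation: [[0.918, 0.396, -0.0], [0.396, -0.918, 0.001], [0.0, -0.001, -1.0]]
contact_force: [-0.2, -0.6, 0.6]
width: 0.4
grip_force: 0.0
```

arm_command(
  moves=[
    {"claw": 40, "tx": 0, "ty": 0, "tz": 0, "roll": -9.6},
    {"claw": 40, "tx": 0, "ty": 0, "tz": 0, "roll": -9.6},
    {"claw": 40, "tx": 0, "ty": 0, "tz": 0, "roll": -9.6},
    {"claw": 40, "tx": 0, "ty": 0, "tz": 0, "roll": -9.6},
    {"claw": 40, "tx": 0, "ty": 0, "tz": 0, "roll": -9.6},
    {"claw": 40, "tx": 0, "ty": 0, "tz": 0, "roll": -9.6},
    {"claw": 40, "tx": 0, "ty": 0, "tz": 0, "roll": -9.6},
    {"claw": 40, "tx": 0, "ty": 0, "tz": 0, "roll": -9.6},
    {"claw": 40, "tx": 0, "ty": 0, "tz": 0, "roll": 0},
  ],
)

```text
time: 2.9
eef_pos: [0.5461, -0.0619, 0.2223]
orientation: [[-0.172, 0.985, -0.0], [0.985, 0.172, 0.001], [0.001, -0.0, -1.0]]
contact_force: [0.0, -0.2, -0.1]
width: 0.4
grip_force: 0.0
```

Run:
```python
from h import *
grab('wrist','w2')
o=robot.get_obs();print(o['eef_pos'],np.round(o['orientation'],3).tolist(),o['width'],o['contact_force'],o['joint_positions'])
```

```text
[ 0.54628587 -0.06215428  0.22236832] [[-0.171, 0.985, -0.0], [0.985, 0.171, 0.0], [0.0, -0.0, -1.0]] 0.40103356154104347 [ 0.82337082 -0.25417954 -1.06269799] [-2.70896640e-01  1.53704287e-01  1.60365154e+00  3.00843903e-04
  1.38467422e+00 -4.42345796e-01]
```

View pics/w2.png

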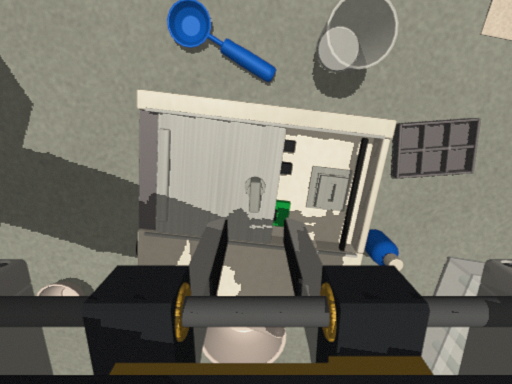

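The wrist view shows the cover's wing at about (255,194), the receptacle with its slot at (333,188) and the seal bar at (355,195). The fingers straddle the wing. I'll enlarge the wing and receptacle area.

Run:
```python
from h import *
im=cv2.imread('pics/w2.png')[90:260,225:400]
cv2.imwrite('pics/c2.png',cv2.resize(im,None,fx=3.5,fy=3.5,interpolation=cv2.INTER_CUBIC))
```

```text
(no output)
```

View pics/c2.png

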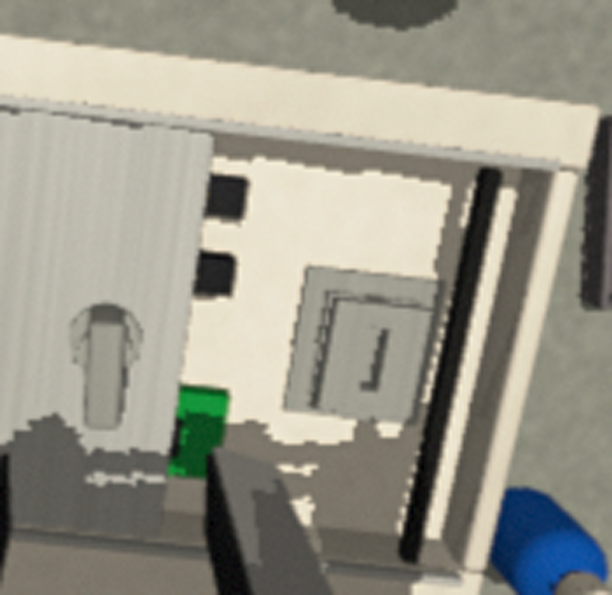

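Run:
```python
from h import *
px=lambda c:((c[0]+.5)/3.5-.5+225,(c[1]+.5)/3.5-.5+90)
g=lambda c,z:ray('w2',px(c),z)
yaw=np.radians(3.18);R=np.array([[np.cos(yaw),-np.sin(yaw),0],[np.sin(yaw),np.cos(yaw),0],[0,0,1]]);o=np.array([.5501,-.0624,0])
U=lambda p:np.round((R.T@(p-o))*1000,1)
w=[(90,322),(124,322),(119,428),(84,425)]
print('wing',[U(g(p,.13)).tolist() for p in w],np.mean([U(g(p,.13)) for p in w],0),np.mean([g(p,.13) for p in w],0))
for n,z,l in(('edge',.088,[(212,135),(170,453)]),('seal',.086,[(478,170),(402,552)]),('block',.078,[(335,298),(436,308),(415,422),(323,407)]),('base',.063,[(310,267),(441,280),(284,408)]),('slot',.078,[(374,358)]),('wall',.088,[(0,38),(590,107),(578,170),(480,570)])):
    print(n,[U(g(p,z)).tolist() for p in l])
```

```text
wing [[-10.0, 15.2, 130.0], [-1.2, 16.2, 130.0], [1.0, -13.2, 130.0], [-8.4, -13.4, 130.0]] [ -4.65   1.2  130.  ] [ 0.54538807 -0.06144264  0.13      ]
edge [[19.3, 64.5, 88.0], [20.3, -34.6, 88.0]]
seal [[98.8, 63.6, 86.0], [100.8, -60.8, 86.0]]
block [[65.9, 19.1, 78.0], [97.9, 19.6, 78.0], [98.9, -18.4, 78.0], [68.4, -16.9, 78.0]]
base [[59.8, 25.4, 63.0], [103.0, 26.2, 63.0], [59.3, -23.4, 63.0]]
slot [[81.7, 1.3, 78.0]]
wall [[-44.2, 84.1, 88.0], [126.3, 85.1, 88.0], [127.2, 67.1, 88.0], [126.6, -63.3, 88.0]]
```

arm_command(
  moves=[
    {"claw": 40, "tx": 0, "ty": -0.001, "tz": 0.02, "roll": 2},
    {"claw": 40, "tx": 0, "ty": 0, "tz": 0.025, "roll": 0},
    {"claw": 40, "tx": 0, "ty": 0, "tz": 0.025, "roll": 0},
    {"claw": 40, "tx": 0, "ty": 0, "tz": 0.019, "roll": 0},
    {"claw": 40, "tx": 0, "ty": 0, "tz": 0.01, "roll": 0},
    {"claw": 40, "tx": 0, "ty": 0, "tz": 0, "roll": 0},
    {"claw": 15, "tx": 0, "ty": 0, "tz": 0, "roll": 0},
    {"claw": 15, "tx": 0, "ty": 0, "tz": 0, "roll": 0},
  ],
)

```text
time: 3.95
eef_pos: [0.5466, -0.0636, 0.1245]
orientation: [[-0.138, 0.99, 0.002], [0.99, 0.138, -0.001], [-0.001, 0.002, -1.0]]
contact_force: [-0.1, 0.3, 1.0]
width: 0.223
grip_force: 0.0
```

arm_command(
  moves=[
    {"claw": 0, "tx": 0, "ty": 0, "tz": 0, "roll": 0},
    {"claw": 0, "tx": 0, "ty": 0, "tz": 0, "roll": 0},
    {"claw": 0, "tx": 0, "ty": 0, "tz": 0, "roll": 0},
  ],
)

```text
time: 4.32
eef_pos: [0.5462, -0.0636, 0.1239]
orientation: [[-0.138, 0.99, 0.001], [0.99, 0.138, -0.0], [-0.0, 0.001, -1.0]]
contact_force: [0.5, -0.8, 1.7]
width: 0.105
grip_force: 30.0
```

arm_command(
  moves=[
    {"claw": 0, "tx": 0, "ty": 0, "tz": 0, "roll": 2.2},
    {"claw": 0, "tx": 0, "ty": 0, "tz": 0, "roll": 2.2},
    {"claw": 0, "tx": 0, "ty": 0.004, "tz": 0, "roll": 0},
    {"claw": 0, "tx": 0, "ty": 0.009, "tz": 0, "roll": 0},
    {"claw": 0, "tx": 0, "ty": 0.009, "tz": 0, "roll": 0},
    {"claw": 0, "tx": 0, "ty": 0.009, "tz": 0, "roll": 0},
    {"claw": 0, "tx": 0, "ty": 0.009, "tz": 0, "roll": 0},
  ],
)

```text
time: 5.2
eef_pos: [0.5865, -0.0611, 0.1234]
orientation: [[-0.062, 0.998, -0.0], [0.998, 0.062, -0.0], [-0.0, -0.0, -1.0]]
contact_force: [-1.0, -1.8, 1.2]
width: 0.104
grip_force: 30.0
```

arm_command(
  moves=[
    {"claw": 0, "tx": 0, "ty": 0.008, "tz": 0, "roll": 0},
    {"claw": 0, "tx": 0, "ty": 0.008, "tz": 0, "roll": 0},
    {"claw": 0, "tx": 0, "ty": 0.008, "tz": 0, "roll": 0},
    {"claw": 0, "tx": 0, "ty": 0.006, "tz": 0, "roll": 0},
    {"claw": 0, "tx": 0, "ty": 0.003, "tz": 0, "roll": 0},
    {"claw": 0, "tx": 0, "ty": 0, "tz": 0, "roll": 0},
  ],
)

```text
time: 5.95
eef_pos: [0.6194, -0.0591, 0.1237]
orientation: [[-0.062, 0.998, 0.001], [0.998, 0.062, -0.0], [-0.0, 0.001, -1.0]]
contact_force: [0.5, -2.1, 1.7]
width: 0.104
grip_force: 30.0
```

Run:
```python
from h import *
grab('wrist','w3')
o=robot.get_obs();print(o['eef_pos'],o['contact_force'],o['torque'])
im=cv2.imread('pics/w3.png')[90:260,200:400]
cv2.imwrite('pics/c3.png',cv2.resize(im,None,fx=3.5,fy=3.5,interpolation=cv2.INTER_CUBIC))
```

```text
[ 0.61933366 -0.05910634  0.12370666] [ 1.84397252 -3.39161539  1.16491031] [-0.64251398 -0.23385046 -0.04056507]
```

View pics/c3.png

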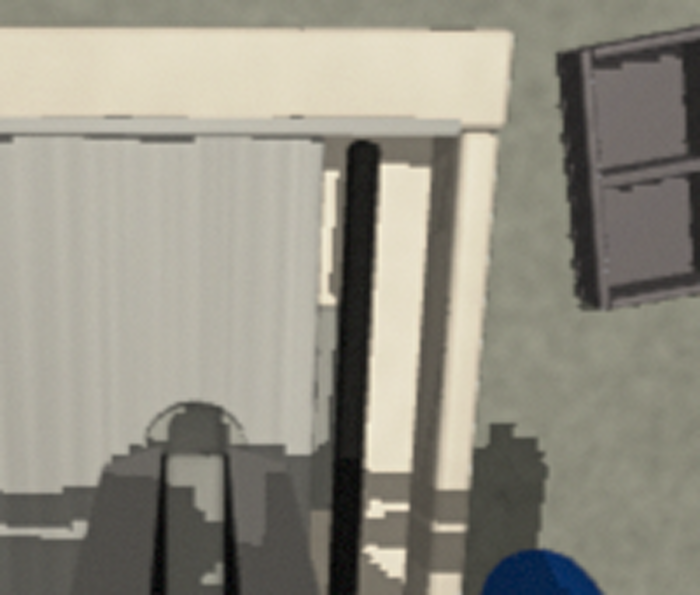

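The crop shows the cover's leading edge at (322,140)–(314,440) and the seal face at (348,150)–(335,440), so a small gap remains. The wing is held between the fingers at about (195,460).

Run:
```python
from h import *
px=lambda c:((c[0]+.5)/3.5-.5+200,(c[1]+.5)/3.5-.5+90)
g=lambda c,z:ray('w3',px(c),z)
for z in(.086,.088):
  a=[g((322,140),z),g((314,440),z)];b=[g((348,150),.086),g((335,440),.086)]
  print(a,b)
  for q in(a,b): print(np.degrees(np.arctan2(-(q[0]-q[1])[0],(q[0]-q[1])[1])))
w=[g((0,30),.088),g((512,32),.088)];print('wall yaw',np.degrees(np.arctan2(*(w[1]-w[0])[[1,0]])))
w=[g((0,125),.088),g((460,125),.088)];print('rail yaw',np.degrees(np.arctan2(*(w[1]-w[0])[[1,0]])))
o=robot.get_obs()
```

```text
[array([0.64057917, 0.00764507, 0.086     ]), array([ 0.64489018, -0.05484715,  0.086     ])] [array([0.64586841, 0.00604054, 0.086     ]), array([ 0.64935483, -0.05457138,  0.086     ])]
3.9462890574968257
3.2920491704269685
[array([0.6403216, 0.0077573, 0.088    ]), array([ 0.64458962, -0.05411162,  0.088     ])] [array([0.64586841, 0.00604054, 0.086     ]), array([ 0.64935483, -0.05457138,  0.086     ])]
3.946289057496817
3.2920491704269685
wall yaw 3.328420617722208
rail yaw 3.540166166327832
```

arm_command(
  moves=[
    {"claw": 0, "tx": -0.0005, "ty": 0.003, "tz": 0, "roll": 0},
    {"claw": 0, "tx": -0.0005, "ty": 0.003, "tz": 0, "roll": 0},
    {"claw": 0, "tx": 0, "ty": 0.003, "tz": 0, "roll": 0},
    {"claw": 0, "tx": 0, "ty": 0, "tz": 0, "roll": 0},
  ],
)

```text
time: 6.5
eef_pos: [0.6275, -0.0589, 0.1231]
orientation: [[-0.062, 0.998, -0.001], [0.998, 0.062, 0.001], [0.001, -0.001, -1.0]]
contact_force: [-2.1, 0.0, 2.3]
width: 0.1
grip_force: 30.0
```

arm_command(
  moves=[
    {"claw": 0, "tx": 0, "ty": 0.002, "tz": 0, "roll": 0},
    {"claw": 0, "tx": 0, "ty": 0.002, "tz": 0, "roll": 0},
    {"claw": 0, "tx": 0, "ty": 0, "tz": 0, "roll": 0},
  ],
)

```text
time: 6.88
eef_pos: [0.631, -0.0587, 0.1229]
orientation: [[-0.062, 0.998, -0.002], [0.998, 0.062, 0.001], [0.001, -0.002, -1.0]]
contact_force: [-5.1, -0.2, 2.3]
width: 0.102
grip_force: 30.0
```

arm_command(
  moves=[
    {"claw": 0, "tx": 0, "ty": 0.0015, "tz": 0, "roll": 0},
    {"claw": 0, "tx": 0, "ty": 0, "tz": 0.0005, "roll": 0},
    {"claw": 0, "tx": 0, "ty": 0, "tz": 0.0005, "roll": 0},
    {"claw": 0, "tx": 0, "ty": 0, "tz": 0, "roll": 0},
  ],
)

```text
time: 7.38
eef_pos: [0.6324, -0.0587, 0.1221]
orientation: [[-0.062, 0.998, -0.002], [0.998, 0.062, 0.001], [0.001, -0.002, -1.0]]
contact_force: [-5.6, 0.2, 2.3]
width: 0.103
grip_force: 30.0
```

arm_command(
  moves=[
    {"claw": 0, "tx": 0, "ty": 0, "tz": 0.0005, "roll": 0},
    {"claw": 0, "tx": 0, "ty": 0, "tz": 0.0003, "roll": 0},
    {"claw": 0, "tx": 0, "ty": 0, "tz": 0, "roll": 0},
  ],
)

```text
time: 7.75
eef_pos: [0.6324, -0.0587, 0.1217]
orientation: [[-0.062, 0.998, -0.002], [0.998, 0.062, 0.001], [0.001, -0.002, -1.0]]
contact_force: [-5.4, 0.2, 4.6]
width: 0.103
grip_force: 30.0
```

arm_command(
  moves=[
    {"claw": 0, "tx": 0, "ty": 0, "tz": 0.0005, "roll": 0},
    {"claw": 0, "tx": 0, "ty": 0, "tz": 0, "roll": 0},
  ],
)

```text
time: 8.0
eef_pos: [0.6325, -0.0587, 0.1215]
orientation: [[-0.062, 0.998, -0.002], [0.998, 0.062, 0.001], [0.001, -0.002, -1.0]]
contact_force: [-6.4, 0.7, 4.4]
width: 0.101
grip_force: 30.0
```

arm_command(
  moves=[
    {"claw": 0, "tx": 0, "ty": 0, "tz": 0.0005, "roll": 0},
    {"claw": 0, "tx": 0, "ty": 0, "tz": 0, "roll": 0},
  ],
)

```text
time: 8.25
eef_pos: [0.6326, -0.0587, 0.1213]
orientation: [[-0.062, 0.998, -0.001], [0.998, 0.062, 0.001], [0.001, -0.001, -1.0]]
contact_force: [-6.8, 1.0, 5.9]
width: 0.106
grip_force: 30.0
```

arm_command(
  moves=[
    {"claw": 0, "tx": 0, "ty": 0.0006, "tz": 0, "roll": 0},
    {"claw": 0, "tx": 0, "ty": 0, "tz": 0, "roll": 0},
  ],
)

```text
time: 8.5
eef_pos: [0.6327, -0.0587, 0.1213]
orientation: [[-0.062, 0.998, -0.003], [0.998, 0.062, 0.0], [0.001, -0.003, -1.0]]
contact_force: [-6.5, 1.0, 6.8]
width: 0.103
grip_force: 30.0
```

arm_command(
  moves=[
    {"claw": 0, "tx": 0, "ty": 0.0006, "tz": 0, "roll": 0},
    {"claw": 0, "tx": 0, "ty": 0, "tz": 0, "roll": 0},
  ],
)

```text
time: 8.75
eef_pos: [0.6328, -0.0587, 0.1213]
orientation: [[-0.062, 0.998, -0.004], [0.998, 0.062, 0.0], [0.001, -0.004, -1.0]]
contact_force: [-8.8, 0.1, 7.4]
width: 0.105
grip_force: 30.0
```

arm_command(
  moves=[
    {"claw": 0, "tx": 0, "ty": 0.0006, "tz": 0, "roll": 0},
    {"claw": 0, "tx": 0, "ty": 0, "tz": 0, "roll": 0},
  ],
)

```text
time: 9.0
eef_pos: [0.6329, -0.0587, 0.1212]
orientation: [[-0.062, 0.998, -0.005], [0.998, 0.062, 0.0], [0.001, -0.005, -1.0]]
contact_force: [-10.6, 0.7, 8.2]
width: 0.103
grip_force: 30.0
```

arm_command(
  moves=[
    {"claw": 0, "tx": 0, "ty": 0.0006, "tz": 0, "roll": 0},
    {"claw": 0, "tx": 0, "ty": 0, "tz": 0, "roll": 0},
  ],
)

```text
time: 9.25
eef_pos: [0.633, -0.0587, 0.1212]
orientation: [[-0.062, 0.998, -0.006], [0.998, 0.062, 0.0], [0.001, -0.006, -1.0]]
contact_force: [-11.4, 0.1, 9.0]
width: 0.102
grip_force: 30.0
```

arm_command(
  moves=[
    {"claw": 0, "tx": 0, "ty": -0.0012, "tz": 0, "roll": 0},
    {"claw": 0, "tx": 0, "ty": -0.0012, "tz": 0, "roll": 0},
    {"claw": 0, "tx": 0, "ty": 0, "tz": 0, "roll": 0},
  ],
)

```text
time: 9.62
eef_pos: [0.6326, -0.0587, 0.1214]
orientation: [[-0.062, 0.998, -0.001], [0.998, 0.062, 0.001], [0.001, -0.001, -1.0]]
contact_force: [-6.4, -0.6, 4.8]
width: 0.103
grip_force: 30.0
```

arm_command(
  moves=[
    {"claw": 0, "tx": 0, "ty": -0.0006, "tz": 0, "roll": 0},
    {"claw": 0, "tx": 0, "ty": 0, "tz": 0, "roll": 0},
  ],
)

```text
time: 9.88
eef_pos: [0.6325, -0.0587, 0.1214]
orientation: [[-0.062, 0.998, -0.0], [0.998, 0.062, 0.001], [0.001, -0.0, -1.0]]
contact_force: [-4.4, 0.4, 5.7]
width: 0.104
grip_force: 30.0
```

arm_command(
  moves=[
    {"claw": 0, "tx": 0, "ty": -0.0006, "tz": 0, "roll": 0},
    {"claw": 0, "tx": 0, "ty": 0, "tz": 0, "roll": 0},
  ],
)

```text
time: 10.12
eef_pos: [0.6324, -0.0588, 0.1214]
orientation: [[-0.062, 0.998, 0.001], [0.998, 0.062, 0.0], [0.0, 0.001, -1.0]]
contact_force: [-4.8, 1.1, 5.9]
width: 0.106
grip_force: 30.0
```

arm_command(
  moves=[
    {"claw": 0, "tx": 0, "ty": 0, "tz": -0.001, "roll": 0},
    {"claw": 0, "tx": 0, "ty": 0, "tz": -0.0006, "roll": 0},
    {"claw": 0, "tx": 0, "ty": 0, "tz": 0, "roll": 0},
  ],
)

```text
time: 10.5
eef_pos: [0.6319, -0.0588, 0.122]
orientation: [[-0.062, 0.998, -0.0], [0.998, 0.062, 0.001], [0.001, -0.0, -1.0]]
contact_force: [-2.9, 1.4, 2.3]
width: 0.105
grip_force: 30.0
```

arm_command(
  moves=[
    {"claw": 0, "tx": 0, "ty": 0.0012, "tz": 0, "roll": 0},
    {"claw": 0, "tx": 0, "ty": 0.0012, "tz": 0, "roll": 0},
    {"claw": 0, "tx": 0, "ty": 0, "tz": 0, "roll": 0},
  ],
)

```text
time: 10.88
eef_pos: [0.6328, -0.0588, 0.1217]
orientation: [[-0.062, 0.998, -0.004], [0.998, 0.062, 0.0], [0.001, -0.004, -1.0]]
contact_force: [-7.1, 1.5, 5.2]
width: 0.103
grip_force: 30.0
```

arm_command(
  moves=[
    {"claw": 0, "tx": 0, "ty": 0, "tz": -0.001, "roll": 0},
    {"claw": 0, "tx": 0, "ty": 0, "tz": -0.001, "roll": 0},
    {"claw": 0, "tx": 0, "ty": 0.001, "tz": 0, "roll": 0},
    {"claw": 0, "tx": 0, "ty": 0.0005, "tz": 0, "roll": 0},
    {"claw": 0, "tx": 0, "ty": 0, "tz": 0, "roll": 0},
  ],
)

```text
time: 11.5
eef_pos: [0.6341, -0.0587, 0.123]
orientation: [[-0.062, 0.998, -0.005], [0.998, 0.062, 0.001], [0.001, -0.005, -1.0]]
contact_force: [-5.1, 1.3, 1.6]
width: 0.105
grip_force: 30.0
```

Run:
```python
from h import *
F=[]
for i in range(4):
    robot.get_image('wrist'); o=robot.get_obs(); F.append(np.r_[o['contact_force'],o['torque'],o['eef_pos']*1000])
print(np.round(F,2))
```

```text
[[-6.3700e+00  1.9000e+00  2.0000e+00  1.3000e-01  1.1600e+00 -7.0000e-02
   6.3412e+02 -5.8660e+01  1.2300e+02]
 [-5.9200e+00  9.0000e-01  1.4500e+00  1.4000e-01  1.1900e+00  3.0000e-02
   6.3413e+02 -5.8660e+01  1.2300e+02]
 [-7.0300e+00  8.6000e-01  1.8800e+00  9.0000e-02  1.0500e+00  5.0000e-02
   6.3413e+02 -5.8690e+01  1.2301e+02]
 [-5.6000e+00  1.7100e+00  2.3400e+00  1.4000e-01  1.0600e+00 -3.0000e-02
   6.3416e+02 -5.8690e+01  1.2304e+02]]
```

arm_command(
  moves=[
    {"claw": 0, "tx": 0, "ty": 0, "tz": 0.0007, "roll": 0},
    {"claw": 0, "tx": 0, "ty": 0, "tz": 0.0007, "roll": 0},
    {"claw": 0, "tx": 0, "ty": 0, "tz": 0, "roll": 0},
  ],
)

```text
time: 12.08
eef_pos: [0.6342, -0.0587, 0.1225]
orientation: [[-0.062, 0.998, -0.004], [0.998, 0.062, 0.0], [0.001, -0.004, -1.0]]
contact_force: [-7.5, 0.9, 5.7]
width: 0.102
grip_force: 30.0
```

arm_command(
  moves=[
    {"claw": 0, "tx": 0, "ty": 0, "tz": 0.0007, "roll": 0},
    {"claw": 0, "tx": 0, "ty": 0, "tz": 0, "roll": 0},
  ],
)

```text
time: 12.32
eef_pos: [0.6343, -0.0587, 0.1225]
orientation: [[-0.062, 0.998, -0.004], [0.998, 0.062, 0.0], [0.001, -0.004, -1.0]]
contact_force: [-9.2, 1.4, 8.3]
width: 0.103
grip_force: 30.0
```

arm_command(
  moves=[
    {"claw": 0, "tx": 0, "ty": 0, "tz": 0.0007, "roll": 0},
    {"claw": 0, "tx": 0, "ty": 0, "tz": 0, "roll": 0},
  ],
)

```text
time: 12.58
eef_pos: [0.6343, -0.0587, 0.1224]
orientation: [[-0.062, 0.998, -0.004], [0.998, 0.062, 0.0], [0.001, -0.004, -1.0]]
contact_force: [-9.8, 1.3, 10.4]
width: 0.106
grip_force: 30.0
```

arm_command(
  moves=[
    {"claw": 0, "tx": 0, "ty": 0, "tz": -0.0014, "roll": 0},
    {"claw": 0, "tx": 0, "ty": 0, "tz": -0.0014, "roll": 0},
    {"claw": 0, "tx": 0, "ty": -0.0015, "tz": 0, "roll": 0},
    {"claw": 0, "tx": 0, "ty": -0.0015, "tz": 0, "roll": 0},
    {"claw": 0, "tx": 0, "ty": 0, "tz": 0, "roll": 0},
  ],
)

```text
time: 13.2
eef_pos: [0.6325, -0.0588, 0.1239]
orientation: [[-0.062, 0.998, -0.001], [0.998, 0.062, 0.0], [0.001, -0.001, -1.0]]
contact_force: [-3.8, 1.8, 2.0]
width: 0.106
grip_force: 30.0
```

arm_command(
  moves=[
    {"claw": 0, "tx": 0, "ty": 0, "tz": 0.0007, "roll": 0},
    {"claw": 0, "tx": 0, "ty": 0, "tz": 0.0007, "roll": 0},
    {"claw": 0, "tx": 0, "ty": 0, "tz": 0, "roll": 0},
  ],
)

```text
time: 13.58
eef_pos: [0.6325, -0.0588, 0.1226]
orientation: [[-0.062, 0.998, -0.001], [0.998, 0.062, 0.0], [0.0, -0.001, -1.0]]
contact_force: [-5.4, 2.4, 2.4]
width: 0.108
grip_force: 30.0
```

arm_command(
  moves=[
    {"claw": 0, "tx": 0, "ty": 0, "tz": 0.0007, "roll": 0},
    {"claw": 0, "tx": 0, "ty": 0, "tz": 0, "roll": 0},
  ],
)

```text
time: 13.82
eef_pos: [0.6325, -0.0589, 0.1221]
orientation: [[-0.062, 0.998, -0.001], [0.998, 0.062, 0.0], [0.0, -0.001, -1.0]]
contact_force: [-5.5, 1.4, 2.4]
width: 0.105
grip_force: 30.0
```

arm_command(
  moves=[
    {"claw": 0, "tx": 0, "ty": -0.0008, "tz": 0, "roll": 0},
    {"claw": 0, "tx": 0, "ty": 0, "tz": 0, "roll": 0},
  ],
)

```text
time: 14.08
eef_pos: [0.6323, -0.0589, 0.1223]
orientation: [[-0.062, 0.998, 0.0], [0.998, 0.062, 0.0], [0.0, 0.0, -1.0]]
contact_force: [-3.5, 2.1, 2.0]
width: 0.101
grip_force: 30.0
```

arm_command(
  moves=[
    {"claw": 0, "tx": 0, "ty": 0, "tz": 0.0008, "roll": 0},
    {"claw": 0, "tx": 0, "ty": 0, "tz": 0, "roll": 0},
  ],
)

```text
time: 14.32
eef_pos: [0.6323, -0.0589, 0.1217]
orientation: [[-0.062, 0.998, 0.0], [0.998, 0.062, 0.0], [0.0, 0.0, -1.0]]
contact_force: [-4.4, 2.2, 4.5]
width: 0.104
grip_force: 30.0
```

arm_command(
  moves=[
    {"claw": 0, "tx": 0, "ty": 0, "tz": 0.0008, "roll": 0},
    {"claw": 0, "tx": 0, "ty": 0, "tz": 0, "roll": 0},
  ],
)

```text
time: 14.58
eef_pos: [0.6319, -0.0589, 0.1206]
orientation: [[-0.062, 0.998, -0.001], [0.998, 0.062, 0.0], [0.0, -0.001, -1.0]]
contact_force: [-4.1, 2.4, 2.7]
width: 0.103
grip_force: 30.0
```

arm_command(
  moves=[
    {"claw": 0, "tx": 0, "ty": -0.0004, "tz": 0.001, "roll": 0},
    {"claw": 0, "tx": 0, "ty": 0, "tz": 0, "roll": 0},
  ],
)

```text
time: 14.82
eef_pos: [0.6318, -0.0589, 0.1198]
orientation: [[-0.062, 0.998, 0.0], [0.998, 0.062, 0.0], [0.0, 0.0, -1.0]]
contact_force: [-4.2, 2.6, 2.2]
width: 0.105
grip_force: 30.0
```

arm_command(
  moves=[
    {"claw": 0, "tx": 0, "ty": 0, "tz": 0.001, "roll": 0},
    {"claw": 0, "tx": 0, "ty": 0, "tz": 0.001, "roll": 0},
    {"claw": 0, "tx": 0, "ty": 0, "tz": 0, "roll": 0},
  ],
)

```text
time: 15.2
eef_pos: [0.6318, -0.059, 0.1181]
orientation: [[-0.062, 0.998, 0.0], [0.998, 0.062, 0.0], [0.0, 0.0, -1.0]]
contact_force: [-5.1, 1.9, 4.5]
width: 0.104
grip_force: 30.0
```

arm_command(
  moves=[
    {"claw": 0, "tx": 0.0004, "ty": -0.0003, "tz": 0.0012, "roll": 0},
    {"claw": 0, "tx": 0, "ty": 0, "tz": 0.0012, "roll": 0},
    {"claw": 0, "tx": 0, "ty": 0, "tz": 0.0012, "roll": 0},
    {"claw": 0, "tx": 0, "ty": 0, "tz": 0, "roll": 0},
  ],
)

```text
time: 15.7
eef_pos: [0.6318, -0.0589, 0.1151]
orientation: [[-0.062, 0.998, 0.001], [0.998, 0.062, -0.0], [-0.0, 0.001, -1.0]]
contact_force: [-5.3, 1.7, 6.9]
width: 0.107
grip_force: 30.0
```

arm_command(
  moves=[
    {"claw": 0, "tx": 0, "ty": 0, "tz": 0.001, "roll": 0},
    {"claw": 0, "tx": 0, "ty": 0, "tz": 0.001, "roll": 0},
    {"claw": 0, "tx": 0, "ty": 0, "tz": 0, "roll": 0},
  ],
)

```text
time: 16.08
eef_pos: [0.6319, -0.0589, 0.1133]
orientation: [[-0.062, 0.998, 0.001], [0.998, 0.062, -0.0], [-0.001, 0.001, -1.0]]
contact_force: [-5.7, 2.1, 6.9]
width: 0.104
grip_force: 30.0
```

arm_command(
  moves=[
    {"claw": 0, "tx": 0, "ty": 0, "tz": 0.001, "roll": 0},
    {"claw": 0, "tx": 0, "ty": 0, "tz": 0.001, "roll": 0},
    {"claw": 0, "tx": 0, "ty": 0, "tz": 0.0004, "roll": 0},
    {"claw": 0, "tx": 0, "ty": 0, "tz": 0, "roll": 0},
  ],
)

```text
time: 16.58
eef_pos: [0.6319, -0.0589, 0.1113]
orientation: [[-0.062, 0.998, 0.001], [0.998, 0.062, -0.0], [-0.001, 0.001, -1.0]]
contact_force: [-6.7, 2.3, 9.3]
width: 0.108
grip_force: 30.0
```

Run:
```python
from h import *
F=[]
for i in range(5):
    robot.get_image('wrist'); o=robot.get_obs(); F.append(np.r_[o['contact_force'],o['torque'],o['eef_pos']*1000])
print(np.round(np.mean(F,0),2))
```

```text
[-6.2300e+00  2.4700e+00  9.2200e+00  4.7000e-01  1.3000e+00  0.0000e+00
  6.3187e+02 -5.8910e+01  1.1130e+02]
```

arm_command(
  moves=[
    {"claw": 0, "tx": 0, "ty": 0, "tz": 0, "roll": 6},
    {"claw": 0, "tx": 0, "ty": 0, "tz": 0, "roll": 8},
    {"claw": 0, "tx": 0, "ty": 0, "tz": 0, "roll": 8},
    {"claw": 0, "tx": 0, "ty": 0, "tz": 0, "roll": 8},
    {"claw": 0, "tx": 0, "ty": 0, "tz": 0, "roll": 0},
  ],
)

```text
time: 17.45
eef_pos: [0.6311, -0.0587, 0.1111]
orientation: [[0.446, 0.895, -0.001], [0.895, -0.446, -0.0], [-0.0, -0.001, -1.0]]
contact_force: [-7.3, 2.5, 10.0]
width: 0.104
grip_force: 30.0
```

Run:
```python
from h import *
F=[]
for i in range(5):
    robot.get_image('wrist'); o=robot.get_obs(); F.append(np.r_[o['contact_force'],o['torque'],o['eef_pos']*1000])
print(np.round(np.mean(F,0),2),np.round(o['orientation'],3).tolist())
```

```text
[-7.8800e+00  2.3900e+00  9.4000e+00  5.4000e-01  1.6400e+00  1.0000e-02
  6.3108e+02 -5.8720e+01  1.1110e+02] [[0.446, 0.895, -0.001], [0.895, -0.446, -0.0], [-0.0, -0.001, -1.0]]
```

arm_command(
  moves=[
    {"claw": 0, "tx": 0, "ty": 0, "tz": 0, "roll": 8},
    {"claw": 0, "tx": 0, "ty": 0, "tz": 0, "roll": 8},
    {"claw": 0, "tx": 0, "ty": 0, "tz": 0, "roll": 8},
    {"claw": 0, "tx": 0, "ty": 0, "tz": 0, "roll": 6},
    {"claw": 0, "tx": 0, "ty": 0, "tz": 0, "roll": 0},
  ],
)

```text
time: 18.32
eef_pos: [0.6305, -0.0582, 0.1108]
orientation: [[0.834, 0.552, -0.002], [0.552, -0.834, 0.001], [-0.001, -0.002, -1.0]]
contact_force: [-9.7, 3.3, 9.9]
width: 0.099
grip_force: 30.0
```

arm_command(
  moves=[
    {"claw": 0, "tx": 0, "ty": 0, "tz": 0, "roll": 8},
    {"claw": 0, "tx": 0, "ty": 0, "tz": 0, "roll": 8},
    {"claw": 0, "tx": 0, "ty": 0, "tz": 0, "roll": 8},
    {"claw": 0, "tx": 0, "ty": 0, "tz": 0, "roll": 6},
    {"claw": 0, "tx": 0, "ty": 0, "tz": 0, "roll": 0},
  ],
)

```text
time: 18.95
eef_pos: [0.6302, -0.0574, 0.1107]
orientation: [[0.998, 0.061, -0.003], [0.061, -0.998, 0.002], [-0.003, -0.002, -1.0]]
contact_force: [-10.0, 5.0, 9.6]
width: 0.104
grip_force: 30.0
```

Run:
```python
from h import *
F=[]
for i in range(5):
    robot.get_image('wrist'); o=robot.get_obs(); F.append(np.r_[o['contact_force'],o['torque'],o['eef_pos']*1000])
print(np.round(np.mean(F,0),2),np.round(o['orientation'],3).tolist())
```

```text
[-8.8700e+00  4.9900e+00  1.0180e+01  1.0600e+00  1.8700e+00  1.0000e-02
  6.3023e+02 -5.7460e+01  1.1063e+02] [[0.998, 0.062, -0.003], [0.062, -0.998, 0.002], [-0.003, -0.002, -1.0]]
```

arm_command(
  moves=[
    {"claw": 0, "tx": 0, "ty": -0.0008, "tz": -0.0008, "roll": 0},
    {"claw": 0, "tx": 0, "ty": 0, "tz": -0.001, "roll": 0},
    {"claw": 0, "tx": 0, "ty": 0, "tz": -0.001, "roll": 0},
    {"claw": 0, "tx": 0, "ty": 0, "tz": 0, "roll": 0},
  ],
)

```text
time: 19.7
eef_pos: [0.6301, -0.0573, 0.1125]
orientation: [[0.998, 0.062, -0.003], [0.062, -0.998, 0.001], [-0.003, -0.001, -1.0]]
contact_force: [-7.8, 3.5, 6.7]
width: 0.1
grip_force: 30.0
```

arm_command(
  moves=[
    {"claw": 0, "tx": 0, "ty": 0, "tz": -0.001, "roll": 0},
    {"claw": 0, "tx": 0, "ty": 0, "tz": 0, "roll": 0},
  ],
)

```text
time: 19.95
eef_pos: [0.6301, -0.0573, 0.1134]
orientation: [[0.998, 0.062, -0.003], [0.062, -0.998, 0.001], [-0.003, -0.001, -1.0]]
contact_force: [-7.3, 3.9, 6.1]
width: 0.102
grip_force: 30.0
```

arm_command(
  moves=[
    {"claw": 0, "tx": 0, "ty": 0, "tz": -0.001, "roll": 0},
    {"claw": 0, "tx": 0, "ty": 0, "tz": 0, "roll": 0},
  ],
)

```text
time: 20.2
eef_pos: [0.6301, -0.0573, 0.1143]
orientation: [[0.998, 0.062, -0.003], [0.062, -0.998, 0.001], [-0.003, -0.001, -1.0]]
contact_force: [-7.5, 4.1, 6.0]
width: 0.105
grip_force: 30.0
```

arm_command(
  moves=[
    {"claw": 0, "tx": 0, "ty": 0, "tz": -0.0008, "roll": 0},
    {"claw": 0, "tx": 0, "ty": 0, "tz": 0, "roll": 0},
  ],
)

```text
time: 20.45
eef_pos: [0.6301, -0.0573, 0.1147]
orientation: [[0.998, 0.062, -0.003], [0.062, -0.998, 0.001], [-0.003, -0.001, -1.0]]
contact_force: [-6.0, 3.6, 4.3]
width: 0.101
grip_force: 30.0
```

arm_command(
  moves=[
    {"claw": 0, "tx": 0, "ty": 0, "tz": -0.0008, "roll": 0},
    {"claw": 0, "tx": 0, "ty": 0, "tz": 0, "roll": 0},
  ],
)

```text
time: 20.7
eef_pos: [0.63, -0.0573, 0.1147]
orientation: [[0.998, 0.062, -0.003], [0.062, -0.998, 0.001], [-0.003, -0.002, -1.0]]
contact_force: [-5.4, 3.1, 0.4]
width: 0.101
grip_force: 30.0
```

arm_command(
  moves=[
    {"claw": 0, "tx": -0.001, "ty": -0.0006, "tz": 0.0003, "roll": 0},
    {"claw": 0, "tx": 0, "ty": 0, "tz": 0, "roll": 0},
    {"claw": 25, "tx": 0, "ty": 0, "tz": 0, "roll": 0},
    {"claw": 35, "tx": 0, "ty": 0, "tz": 0, "roll": 0},
    {"claw": 35, "tx": 0, "ty": 0, "tz": 0, "roll": 0},
    {"claw": 35, "tx": 0, "ty": 0, "tz": 0, "roll": 0},
  ],
)

```text
time: 21.45
eef_pos: [0.6309, -0.0577, 0.1161]
orientation: [[0.998, 0.062, 0.001], [0.062, -0.998, -0.0], [0.001, 0.001, -1.0]]
contact_force: [0.4, -0.1, -0.1]
width: 0.35
grip_force: 0.0
```

arm_command(
  moves=[
    {"claw": 40, "tx": 0, "ty": 0, "tz": -0.01, "roll": 0},
    {"claw": 40, "tx": 0, "ty": 0, "tz": -0.02, "roll": 0},
    {"claw": 40, "tx": 0, "ty": 0, "tz": -0.03, "roll": 0},
    {"claw": 40, "tx": 0, "ty": 0, "tz": -0.04, "roll": 0},
    {"claw": 40, "tx": 0, "ty": 0, "tz": -0.03, "roll": 0},
    {"claw": 40, "tx": -0.05, "ty": 0, "tz": 0, "roll": 0},
    {"claw": 40, "tx": -0.05, "ty": 0, "tz": 0, "roll": 0},
    {"claw": 40, "tx": -0.03, "ty": 0, "tz": 0, "roll": 0},
    {"claw": 40, "tx": 0, "ty": 0, "tz": 0, "roll": 0},
  ],
)

```text
time: 22.58
eef_pos: [0.4998, -0.0655, 0.2476]
orientation: [[0.998, 0.061, 0.003], [0.061, -0.998, -0.001], [0.003, 0.001, -1.0]]
contact_force: [0.2, 0.1, 0.8]
width: 0.405
grip_force: 0.0
```

Run:
```python
from h import *
grab('wrist','w4');grab('top','top4')
o=robot.get_obs();print(o['eef_pos'],o['contact_force'])
a=cv2.imread('pics/w4.png');b=cv2.imread('pics/top4.png')[138:282,232:372]
cv2.imwrite('pics/c4.png',np.hstack([cv2.resize(b,(373,384),interpolation=cv2.INTER_CUBIC),cv2.resize(a,(420,384))]))
```

```text
[ 0.50172228 -0.06566091  0.24733322] [ 0.34599259 -0.35351631 -0.79768389]
```

View pics/c4.png

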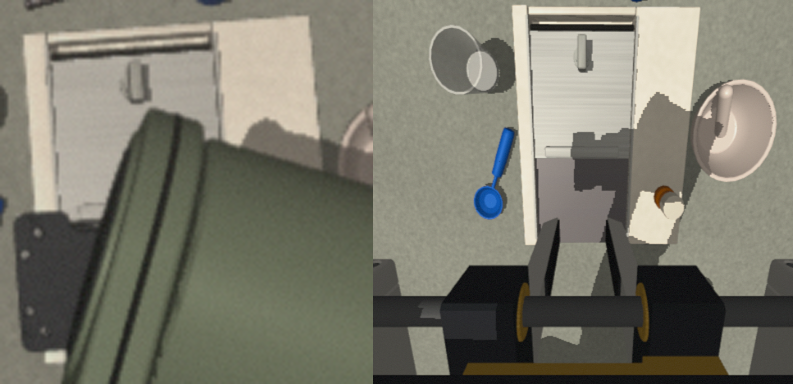

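The cover is shut against the seal. The wing lies along the travel, at (137,82) in the left crop and (582,52) in the right. The arm is clear, and the beaker, spoon, mortar and vial are where they stood.

```bash
python3 -c "
from station import robot
print(robot.close_job())"
```

```text
the job is handed in; nothing more can be done
None
```

The cover is slid shut on its seal, the stud was felt into the slot, pushed in, turned 90° clockwise and locked, and the arm was clear of everything when I handed the job in at about 23 s of the 72 s; I was not shown the verdict, and the most the arm pressed while feeling for the slot was about 10 N down and 11 N sideways.

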